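# Find the bottle valve whose ball is free and dock it

### The arm

A 6-joint arm with a two-finger parallel gripper is mounted at the origin on a cart in front of the work surface, level with it; the furniture and walls round the work are solid. World frame = base frame: x ahead of the robot, y to its left, z up, the work surface at z = 0. Lengths are in m, angles in rad, forces in N, time in s.
With the tool pointing down it reaches from about 0.425 to 0.95 m from the base axis. Payload 3.5 kg.
Tool frame: the origin (TCP) lies at the very end of the fingers, on their centre line; the grasp point (between the pads) lies 19 mm behind it; z points along the fingers, y is the direction in which the jaws open and shut (so a half turn about z gives the same grasp; the last joint's range is limited). The gripper opens to 85 mm and grips with 20 to 120 N. Pads are 22 mm wide; open, the fingers measure 114 mm over their backs; the gripper's body (76 mm by 85 mm) begins 54 mm behind the grasp point. The pads swing forward as they close: fully open they stand 13 mm farther back than shut.
Start: joints at [1.159, 0.286, 1.577, -0, 1.279, -0.15], TCP at [0.175, 0.652, 0.231] pointing down, gripper open.
Joint ranges: [-2.77, 2.77], [-0.9, 2.22], [0.21, 2.48], [-1.53, 4.67], [0.24, 2.81], [-2.84, 2.84]. Speed limits (rad/s): [2.79, 2.79, 3.14, 3.14, 3.14, 3.14].

### API

Orientations are given as a unit quaternion [x, y, z, w].
In Python, from plant import get_state, read_camera, get_calibration, ticket, search_frame, cut_out, pinpoint gives the robot as it stands.
- The arm moves only by the tool move_arm, never from a script. Its argument "plan" is a list that holds one entry, the list of rows, each a list of 7 numbers: the turn, a rotation vector about the tool's x, y, z in degrees, then the shift along the tool's x, y, z in m, then the finger opening in m, from 0 to 0.0854. In form: [[[ax, ay, az, x, y, z, hand], ...]]. A call has exactly 5 rows; each row is the pose to reach, as a shift and turn from the pose measured when the call began, along the tool's axes at that moment; what a row does not reach only later rows make up. A row lasts 1/8 s, in which the tool goes at most 62.5 mm and 10.7 degrees, less where a joint would pass 70% of its speed; a pose out of reach is approached as far as the arm can. A call with a gripper value outside its range is refused whole. The fingers move at their own pace and stop on an object; "force" is the grip in N (left out, the last holds). Time passes only in rows, so rows that repeat a pose let the fingers close, or fill a call up. It gives the time, the measured TCP pose, the force and the opening at its end, in the units of the state.
- get_state(): the state, without advancing time (a new reading comes with each control period).
- read_camera(name): name is "side" or "top" or "wrist"; returns the picture (384x512x3 uint8, red, green, blue); there is no depth.
- get_calibration(name): a dict with "mtx" (3x3 intrinsics, pixels), "extrinsics" (4x4, takes a point from camera to world coordinates); the wrist camera has in their place "hand_eye" (4x4, takes a point from camera to tool coordinates, whose origin is the TCP and whose axes are the flange's). Camera axes: x right, y up, looking along -z (the intrinsics and any distortion apply to the point x, -y, -z); pixel columns grow to the right and rows downward; lengths in m; the calibration is good to about 2 mm. A picture is of the moment at which its call begins: read the wrist's pose just before it. get_calibration takes no time and is no camera call.
- ticket.sign_off(): hands the job in, once; it reports no verdict.
Trained networks look in the newest picture that a camera, given by its name, has taken for a name from the list of things; names that differ only in an ending like _2 or _b are one class to them, and where a whole thing is asked for, a point or a joint stands for the part that bears it (a point fixed in the world has none). Each returns a list of dicts, best first, with "p" (0 to 1); they miss things now and then, are a little off and sometimes report something else, mostly with a low value. They report only what shows in the picture. A call takes as long as a camera call. They do not tell look-alikes from the thing itself.
- search_frame(camera, query): "centre" ([column, row] in pixels, amid what is visible of it).
- cut_out(camera, query): "pixels" (384x512 bool, what is visible of it) and "centre" ([column, row] in pixels, amid what is visible of it).
- pinpoint(camera, query): "centre" ([column, row] in pixels: a listed point, or the origin of a listed thing).
The state is a dict: "time": time; "qpos": joint angles; "dq": joint speeds; "joint_efforts": joint torques, N m; "eef_pos": TCP position; "tcp_rot": TCP orientation; "contact_force": force on the tool from outside, world axes, zero at the start; "wrist_torque": the same for the moment, N m; "opening": opening from 0.0 (shut) to 1.0 (fully open).
Only numpy, scipy, OpenCV 4.12 (cv2) and the standard library are available. Lean on these libraries where they do the work, as an engineer would, in place of code of your own. Each camera call takes 0.05 s, during which the arm holds its last target.

### The job

Three washed bottle valves hang in the draining stand, but in two of them the ball is still stuck with dried syrup. Lift the valves and shake or rock them gently to feel in which one the ball runs loose, then press that valve fully home in the open port of the syrup dock, without ramming it, and let go; a stuck one must not be pushed onto the port's slender pin, which would bend. Leave the two stuck valves hanging in the stand and do not disturb the other things on the counter.

Things in the scene. Friction and masses are not known exactly. Their poses are not given: they have to be found in the camera images.
- valve_a_center (a point): Middle of a closed steel bottle valve, 112 mm high: on its axis, 56 mm above the spigot's tip, 36 mm above the chamber's flat underside. z runs up the axis; x (also 60 and 120 degrees from it) is square to two flats of the hexagonal neck. Grip the neck: 30 mm across flats, 20 to 56 mm above this point. Below it the shoulder slopes out to 82 mm across at 10 mm above this point.
- valve_b_center (a point): Middle of the second valve, outwardly the same as the first; same point and axes.
- valve_c_center (a point): Middle of the third valve, outwardly the same as the first; same point and axes.
- valve_a: The first valve; origin at the spigot's tip. Mass with its ball 0.3 to 0.45 kg. White spigot 24 mm across, 20 mm long, its nose tapered to 19 mm, a groove round it, bore 13 mm. Above it the ribbed chamber, 82 mm across, 46 mm high. Just one of the three valves has a free ball, by chance any; nothing outside and no weight shows which.
- valve_b: The second valve, same make. In each chamber is a 110 g steel ball, 30 mm across, over a 10 mm hole in the flat floor. A free one leaves the hole when the valve is tipped by more than about 27 degrees or jerked sideways, rolls and knocks from wall to wall (40 mm), and may stay off centre when levelled. A stuck one stays over the hole.
- valve_c: The third valve, same make; origin at the spigot's tip.
- stand: Draining stand of folded steel sheet, 100 x 320 x 36 mm, fixed. Origin under its centre, y along its length. Three 40 mm holes at y = -104, 0 and +104 mm, a valve in each. A valve hangs with its chamber's underside flat on the stand's top (z = 36 mm), its middle point at z = 72 mm, upright; the spigot has 8 mm of play all round.
- dock: Syrup dock: white block 115 x 220 x 70 mm with a steel band, fixed. Origin under its centre. Two ports in its top: at y = +50 mm with a valve already docked, at y = -50 mm open. Small taps at its front (-x). Bottles are later screwed upside down on the docked valves.
- port (a point): Centre of the open port's mouth, in the dock's top. The port is a 26 mm hole, 30 mm deep. Two spring plungers in its wall meet the spigot's nose 11 mm before home, take some 6 to 12 N of push on top of the weight to pass, and snap into its groove over the last 3 mm. Home, the chamber's underside lies flat on the dock's top and the valve's middle point is 36 mm above this point.
- pin: Slender brass pin, 6 mm across, upright in the middle of the open port, from its bottom to 9 mm above the dock's top. It goes up the spigot's bore and through the hole in the chamber floor, where it lifts a free ball; a stuck ball would meet it 7 mm before the valve is home. Origin at its foot, 30 mm below the port's mouth.
- jug: Steel milk jug, 103 x 69 x 92 mm, bystander to the right of the stand; origin under its centre.
- mug: White mug, 78 x 112 x 102 mm, bystander to the right of the stand, in front of the espresso machine (whose handles reach out over the counter there); origin under its centre.
- tamp: Coffee tamper, brown handle on a steel foot 58 mm across, 98 mm high, standing, bystander; origin under its centre.
Things that resemble listed ones, but are neither listed nor needed, are in the scene too. What is shaped like the valve_c but orange is not meant.

How it is judged:
On the way, in this order (a step that is already met when the one before it is completed fails the run):
1. one of the valves is held clear of the stand and shaken or rocked (tipped 0.3 rad, or moved to and fro at over 0.15 m/s) (((z of valve_a_center in the frame of stand above 0.092 m and (angle between valve_a_center's own z axis and vertical above 0.3 rad or linear speed of valve_a above 0.15 m/s)) or (z of valve_b_center in the frame of stand above 0.092 m and (angle between valve_b_center's own z axis and vertical above 0.3 rad or linear speed of valve_b above 0.15 m/s)) or (z of valve_c_center in the frame of stand above 0.092 m and (angle between valve_c_center's own z axis and vertical above 0.3 rad or linear speed of valve_c above 0.15 m/s)))), for 0.05 s.
2. a valve is pressed home in the open port (((horizontal distance between valve_a_center and port below 0.004 m and z of valve_a_center in the frame of port below 0.0385 m and angle between valve_a_center's own z axis and vertical below 0.06 rad) or (horizontal distance between valve_b_center and port below 0.004 m and z of valve_b_center in the frame of port below 0.0385 m and angle between valve_b_center's own z axis and vertical below 0.06 rad) or (horizontal distance between valve_c_center and port below 0.004 m and z of valve_c_center in the frame of port below 0.0385 m and angle between valve_c_center's own z axis and vertical below 0.06 rad))), for 0.2 s.
At the end, for the whole second after the job is handed in: A valve is home in the port at rest (middle point < 38.5 mm above its mouth, < 4 mm off its axis, tilt < 0.06 rad). The other two hang at rest in the stand (middle point < 77 mm above its foot, < 20 mm off its centre line, < 130 mm along it, tilt < 0.1 rad) ((((horizontal distance between valve_a_center and port below 0.004 m and z of valve_a_center in the frame of port below 0.0385 m and angle between valve_a_center's own z axis and vertical below 0.06 rad) and linear speed of valve_a below 0.02 m/s and ((x of valve_b_center in the frame of stand between -0.02 and 0.02 m and y of valve_b_center in the frame of stand between -0.13 and 0.13 m and z of valve_b_center in the frame of stand below 0.077 m and angle between valve_b_center's own z axis and vertical below 0.1 rad) and linear speed of valve_b below 0.02 m/s) and ((x of valve_c_center in the frame of stand between -0.02 and 0.02 m and y of valve_c_center in the frame of stand between -0.13 and 0.13 m and z of valve_c_center in the frame of stand below 0.077 m and angle between valve_c_center's own z axis and vertical below 0.1 rad) and linear speed of valve_c below 0.02 m/s)) or ((horizontal distance between valve_b_center and port below 0.004 m and z of valve_b_center in the frame of port below 0.0385 m and angle between valve_b_center's own z axis and vertical below 0.06 rad) and linear speed of valve_b below 0.02 m/s and ((x of valve_a_center in the frame of stand between -0.02 and 0.02 m and y of valve_a_center in the frame of stand between -0.13 and 0.13 m and z of valve_a_center in the frame of stand below 0.077 m and angle between valve_a_center's own z axis and vertical below 0.1 rad) and linear speed of valve_a below 0.02 m/s) and ((x of valve_c_center in the frame of stand between -0.02 and 0.02 m and y of valve_c_center in the frame of stand between -0.13 and 0.13 m and z of valve_c_center in the frame of stand below 0.077 m and angle between valve_c_center's own z axis and vertical below 0.1 rad) and linear speed of valve_c below 0.02 m/s)) or ((horizontal distance between valve_c_center and port below 0.004 m and z of valve_c_center in the frame of port below 0.0385 m and angle between valve_c_center's own z axis and vertical below 0.06 rad) and linear speed of valve_c below 0.02 m/s and ((x of valve_a_center in the frame of stand between -0.02 and 0.02 m and y of valve_a_center in the frame of stand between -0.13 and 0.13 m and z of valve_a_center in the frame of stand below 0.077 m and angle between valve_a_center's own z axis and vertical below 0.1 rad) and linear speed of valve_a below 0.02 m/s) and ((x of valve_b_center in the frame of stand between -0.02 and 0.02 m and y of valve_b_center in the frame of stand between -0.13 and 0.13 m and z of valve_b_center in the frame of stand below 0.077 m and angle between valve_b_center's own z axis and vertical below 0.1 rad) and linear speed of valve_b below 0.02 m/s)))); the robot touches nothing.
It fails at once if the port's pin is loaded with more than 8 N (contact force between pin and anything else above 8 N).
It fails at once if a valve is rammed into the dock with more than 60 N in all (the plungers’ side pressure of up to 30 N included) (contact force between any of valve_a, valve_b, valve_c and dock above 60 N).
It fails at once if a valve is shaken violently or thrown (over 1.2 m/s or 12 rad/s) ((linear speed of valve_a above 1.2 m/s or angular speed of valve_a above 12 rad/s) or (linear speed of valve_b above 1.2 m/s or angular speed of valve_b above 12 rad/s) or (linear speed of valve_c above 1.2 m/s or angular speed of valve_c above 12 rad/s)).
It fails at once if a bystander (milk jug, mug, tamper) is moved more than 30 mm or tipped over ((distance of jug from where it was at the start of the episode above 0.03 m or angle between jug's own z axis and vertical above 0.5 rad) or (distance of mug from where it was at the start of the episode above 0.03 m or angle between mug's own z axis and vertical above 0.5 rad) or (distance of tamp from where it was at the start of the episode above 0.03 m or angle between tamp's own z axis and vertical above 0.5 rad)).
It also fails if it takes over 72 s, if anything falls off the work surface, if the arm or the gripper's body presses on something with over 40 N, if the wrist force passes 120 N, or if a joint passes its speed limit or range.

## Working session

There is one attempt and no reset: what is moved stays moved. The work goes in short steps, Python scripts to look and compute and a tool call to move; the robot and the scene stay as the last step left them, time stands still between calls to the robot, and variables do not carry over. Pictures are saved under pics/ and viewed, and the job is handed in when it is done.

Besides the shell and the picture viewer there is one more tool, called after ">>>" in YAML: its name, and indented under it one key for each argument. move_arm: Moves the arm, as the interface text tells. Its arguments: {"type":"object","properties":{"plan":{"type":"array","items":{"type":"array","items":{"type":"array","items":{"type":"number"}}}},"force":{"type":"number"}},"required":["plan"]}

```bash
mkdir -p pics; ls; cat > h.py <<'E'
from plant import *
import numpy as np, cv2
from scipy.spatial.transform import Rotation as R
def save(n,im): cv2.imwrite('pics/'+n,cv2.cvtColor(im,cv2.COLOR_RGB2BGR))
def ray(name,px,st=None):
    c=get_calibration(name)
    K=np.array(c['mtx'])
    d=c.get('dist',c.get('distortion'))
    if d is not None:
        u=cv2.undistortPoints(np.array([[px]],float),K,np.array(d))[0,0]
    else:
        u=[(px[0]-K[0,2])/K[0,0],(px[1]-K[1,2])/K[1,1]]
    v=np.array([u[0],-u[1],-1.])
    if 'extrinsics' in c: T=np.array(c['extrinsics'])
    else:
        B=np.eye(4);B[:3,:3]=R.from_quat(st['tcp_rot']).as_matrix();B[:3,3]=st['eef_pos'];T=B@np.array(c['hand_eye'])
    return T[:3,3],T[:3,:3]@v
def onz(name,px,z,st=None):
    o,d=ray(name,px,st); return o+d*(z-o[2])/d[2]
E
python3 - <<'E'
from h import *
st=get_state();print(st)
for n in ['side','top','wrist']:
    im=read_camera(n);save(n+'0.png',im);print(n,get_calibration(n))
    for q in ['valve_a_center','port','jug','mug','tamp','stand','dock','pin']:
        for r in pinpoint(n,q)[:5]: print(n,q,np.round(r['centre'],1),round(r['p'],2))
E
```

```text
pics
{'time': 0.0, 'qpos': array([ 1.15899650e+00,  2.87201206e-01,  1.57817392e+00,  1.02758524e-05,
        1.27857268e+00, -1.49955153e-01]), 'dq': array([-0.00095129,  0.00262117, -0.00018557, -0.00016868, -0.00138091,
       -0.00096751]), 'joint_efforts': array([-1.88402319e-04, -4.05978405e+01, -2.92629701e+01, -6.30786985e-05,
        5.68077070e-03, -2.23258148e-06]), 'eef_pos': array([0.1744095 , 0.65140679, 0.22992513]), 'tcp_rot': array([ 1.30550024e-01,  9.91441024e-01, -1.13006700e-03, -3.31148502e-04]), 'contact_force': array([ 0.18392215, -0.51138955, -0.19572917]), 'wrist_torque': array([-0.00898688,  0.08147512,  0.00572902]), 'opening': 1.001275631101005}
side {'mtx': array([[373.87276713,   0.        , 252.73951446],
       [  0.        , 373.87276713, 191.48353208],
       [  0.        ,   0.        ,   1.        ]]), 'extrinsics': array([[ 0.64168016,  0.60638847, -0.46961644,  0.00789761],
       [-0.76678897,  0.52059612, -0.37551878, -0.30104493],
       [ 0.01677024,  0.60105966,  0.79902819,  1.06955253],
       [ 0.        ,  0.        ,  0.        ,  1.  
[... 763 characters left out ...]
98.7] 0.69
top jug [323.6 249.1] 0.61
top mug [370.  257.6] 0.92
top tamp [263.6 170.6] 0.65
top stand [230.2 260.4] 0.88
top dock [207.5 202.5] 0.71
top dock [218.3 198.4] 0.43
wrist {'mtx': array([[330.52333504,   0.        , 259.65061842],
       [  0.        , 330.52333504, 193.19698568],
       [  0.        ,   0.        ,   1.        ]]), 'hand_eye': array([[-5.11545689e-05,  9.64260809e-01,  2.64954882e-01,
         6.66695774e-02],
       [ 9.99999867e-01, -8.68819221e-05,  5.09261780e-04,
        -1.79585260e-03],
       [ 5.14080965e-04,  2.64954872e-01, -9.64260676e-01,
        -1.42753328e-01],
       [ 0.00000000e+00,  0.00000000e+00,  0.00000000e+00,
         1.00000000e+00]])}
```

View pics/side0.png

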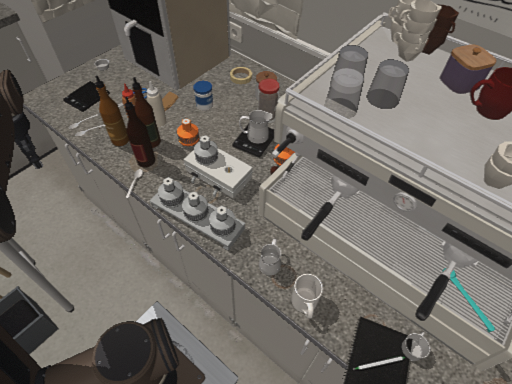

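View pics/top0.png

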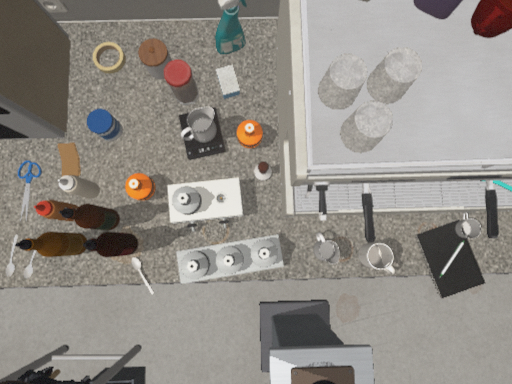

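View pics/wrist0.png

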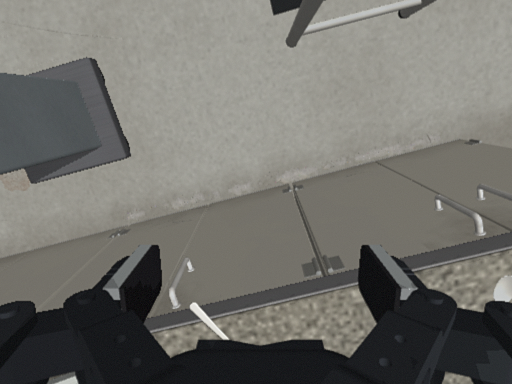

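The side view shows the three valves in the stand (about 170,188 / 195,205 / 222,220) and the dock behind it. In the top view the valves are at about (196,264), (230,260) and (264,252), the open port is at (219,199) and the tamper at (263,170).

```bash
python3 - <<'E'
from h import *
for n in ['top','side']:
    im=read_camera(n)
    for f,qs in ((search_frame,['valve_a','port','pin','tamp','jug','mug','dock','stand']),(pinpoint,['valve_a_center','valve_b_center','valve_c'])):
        for q in qs:
            print(n,f.__name__,q,[(np.round(r['centre'],1).tolist(),round(r['p'],2)) for r in f(n,q)[:6]])
    r=im[140:300,150:300] if n=='top' else im[120:260,130:270]
    save(n+'z.png',cv2.resize(r,None,fx=4,fy=4,interpolation=cv2.INTER_CUBIC)[:600])
for p,z in (((196,264),.128),((230,260),.128),((264,252),.128),((219.4,198.7),.07),((230.2,260.4),0),((207.5,202.5),0),((263.6,170.6),0),((323.6,249.1),0),((370,257.6),0)):
    print(p,np.round(onz('top',p,z),3))
E
```

```text
top call valve_a [([229.7, 258.6], 0.95), ([138.4, 188.4], 0.72), ([250.7, 133.5], 0.68), ([192.8, 266.0], 0.62), ([264.6, 251.7], 0.57)]
top call port [([204.8, 200.0], 0.9)]
top call pin []
top call tamp [([262.7, 171.6], 0.64)]
top call jug [([326.4, 250.0], 0.79)]
top call mug [([376.1, 254.4], 0.94)]
top call dock [([205.4, 202.3], 0.6)]
top call stand [([243.3, 254.1], 0.59)]
top call valve_a_center [([258.8, 254.6], 0.66)]
top call valve_b_center [([230.1, 259.6], 0.73)]
top call valve_c [([264.6, 253.2], 0.89), ([142.5, 192.8], 0.84), ([246.5, 133.6], 0.76), ([193.9, 262.8], 0.64), ([231.3, 258.6], 0.61)]
side call valve_a [([221.3, 222.9], 0.81), ([188.1, 133.2], 0.69), ([191.6, 207.5], 0.68), ([171.8, 195.9], 0.67), ([281.5, 154.2], 0.54)]
side call port []
side call pin []
side call tamp [([216.3, 168.9], 0.59), ([271.9, 167.2], 0.5)]
side call jug [([267.0, 260.3], 0.72)]
side call mug [([303.7, 293.7], 0.8)]
side call dock []
side call stand [([206.2, 224.6], 0.74)]
side call valve_a_center [([224.1, 218.2], 0.95)]
side call valve_b_center [([196.5, 203.5], 0.88), ([269.5, 267.0], 0.2)]
side call valve_c [([174.9, 201.2], 0.92), ([193.4, 217.6], 0.78), ([188.4, 143.5], 0.68), ([282.6, 162.7], 0.6), ([223.6, 231.8], 0.56)]
(196, 264) [0.424 0.362 0.128]
(230, 260) [0.432 0.266 0.128]
(264, 252) [0.452 0.169 0.128]
(219.4, 198.7) [0.615 0.298 0.07 ]
(230.2, 260.4) [0.425 0.274 0.   ]
(207.5, 202.5) [0.612 0.344 0.   ]
(263.6, 170.6) [0.712 0.159 0.   ]
(323.6, 249.1) [ 0.452 -0.025  0.   ]
(370, 257.6) [ 0.421 -0.172  0.   ]
```

View pics/topz.png

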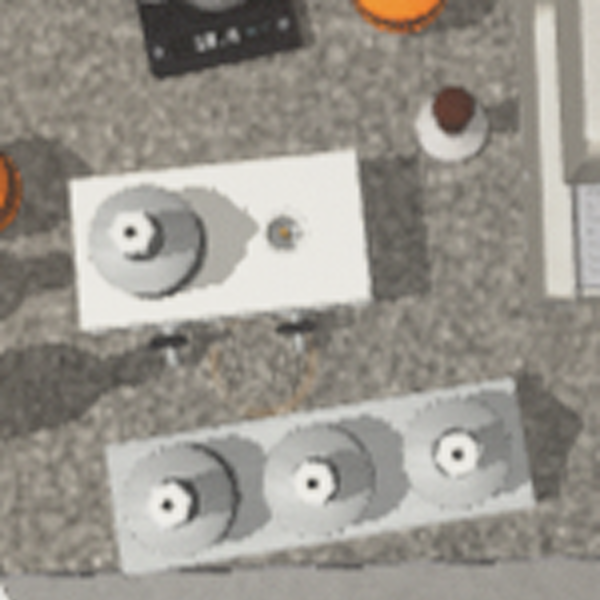

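View pics/sidez.png

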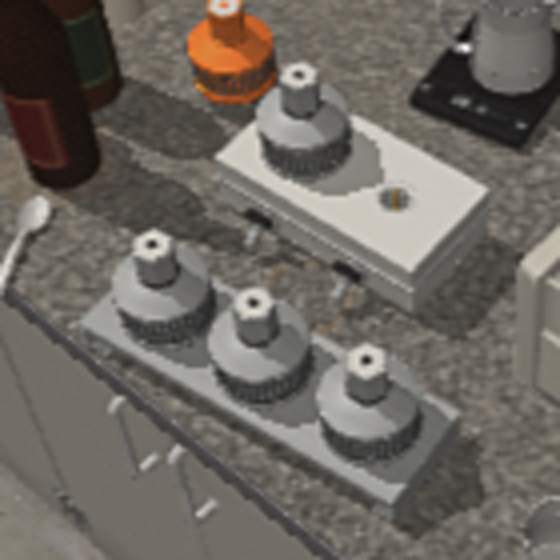

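```bash
python3 - <<'E'
from h import *
def tri(a,b):
    o1,d1=ray('top',a);o2,d2=ray('side',b)
    d1/=np.linalg.norm(d1);d2/=np.linalg.norm(d2)
    s=np.linalg.lstsq(np.c_[d1,-d2],o2-o1,rcond=None)[0]
    p,q=o1+s[0]*d1,o2+s[1]*d2
    return np.round((p+q)/2,4),np.round(np.linalg.norm(p-q),4)
for n,a,b in (('L',(191.8,266.3),(168,180.8)),('M',(228.3,261),(193.8,195.3)),('R',(264.3,253.8),(221.5,210)),('pin',(221.3,198),(229.5,170))):
    z=.079 if n=='pin' else .128
    print(n,tri(a,b),onz('top',a,z)[:2],onz('side',b,z)[:2])
# stand corners
c=[(150+x/4,140+y/4) for x,y in ((106,447),(513,380),(536,507),(126,572))]
P=[onz('top',q,.036)[:2] for q in c];print(np.round(P,3),np.mean(P,0))
d=[(150+x/4,140+y/4) for x,y in ((70,182),(355,150),(370,298),(82,327))]
P=[onz('top',q,.07)[:2] for q in d];print(np.round(P,3),np.mean(P,0))
E
```

```text
L (array([0.4174, 0.3743, 0.1285]), np.float64(0.0012)) [0.41779943 0.37392019] [0.41716837 0.37509869]
M (array([0.4296, 0.2706, 0.1292]), np.float64(0.0)) [0.42954251 0.27072371] [0.43014492 0.27134761]
R (array([0.4464, 0.1685, 0.127 ]), np.float64(0.0008)) [0.44671321 0.16820784] [0.44563551 0.16826502]
pin (array([0.6171, 0.293 , 0.0658]), np.float64(0.0001)) [0.61553129 0.29188409] [0.60902909 0.28523393]
[[0.458 0.436]
 [0.5   0.121]
 [0.403 0.106]
 [0.363 0.421]] [0.43080535 0.27098634]
[[0.66  0.457]
 [0.679 0.238]
 [0.564 0.229]
 [0.549 0.447]] [0.61281254 0.34274335]
```

```bash
cat >> h.py <<'E'
def rot(yaw_y_deg, tilt=(0,0)):
    """tool z down, tool y at given world angle"""
    a=np.radians(yaw_y_deg); y=np.array([np.cos(a),np.sin(a),0]); z=np.array([0,0,-1.]); x=np.cross(y,z)
    return R.from_matrix(np.c_[x,y,z])
def go(pos,Rt,st=None):
    st=st or get_state(); R0=R.from_quat(st['tcp_rot'])
    rv=(R0.inv()*Rt).as_rotvec(degrees=True); d=R0.inv().apply(np.array(pos)-st['eef_pos'])
    print('row',np.round(rv,2).tolist(),np.round(d,4).tolist(),'|d|',round(np.linalg.norm(d),3),'ang',round(np.linalg.norm(rv),1))
def tail(st=None):
    st=st or get_state(); M=R.from_quat(st['tcp_rot']).as_matrix()
    print('t',round(st['time'],2),'pos',np.round(st['eef_pos'],4),'yaw_y',round(np.degrees(np.arctan2(M[1,1],M[0,1])),2),'tilt',round(np.degrees(np.arccos(-M[2,2])),2),'F',np.round(st['contact_force'],2),'T',np.round(st['wrist_torque'],3),'op',round(st['opening'],3))
E
python3 - <<'E'
from h import *
tail()
go([.43,.271,.25],rot(98))
E
```

```text
t 2.55 pos [0.1747 0.652  0.2314] yaw_y 75.0 tilt 0.0 F [ 0.13 -0.22  0.27] T [ 0.008 -0.024 -0.003] op 0.996
row [0.0, 0.0, -23.0] [-0.3452, -0.3019, -0.0187] |d| 0.459 ang 23.0
```

>>> move_arm:
  plan:
    - [[0,0,-10,-0.04,-0.035,-0.01,0.0854],[0,0,-20,-0.08,-0.07,-0.02,0.0854],[0,0,-23,-0.12,-0.105,-0.02,0.0854],[0,0,-23,-0.165,-0.145,-0.02,0.0854],[0,0,-23,-0.21,-0.184,-0.02,0.0854]]

```text
time: 3.18
eef_pos: [0.3307, 0.4184, 0.2516]
tcp_rot: [-0.07, 0.998, 0.0, 0.0]
contact_force: [0.5, 0.8, 0.6]
opening: 0.997
```

```bash
python3 - <<'E'
from h import *
tail()
go([.43,.271,.25],rot(98))
E
```

```text
t 3.17 pos [0.3307 0.4184 0.2516] yaw_y 98.03 tilt 0.05 F [0.5  0.85 0.6 ] T [ 0.045 -0.004  0.019] op 0.997
row [0.02, 0.05, 0.03] [-0.0778, -0.1598, 0.0016] |d| 0.178 ang 0.1
```

>>> move_arm:
  plan:
    - [[0,0,0,-0.025,-0.052,0,0.0854],[0,0,0,-0.05,-0.104,0,0.0854],[0,0,0,-0.078,-0.16,0,0.0854],[0,0,0,-0.078,-0.16,0,0.0854],[0,0,0,-0.078,-0.16,0,0.0854]]

```text
time: 3.8
eef_pos: [0.4301, 0.2709, 0.2517]
tcp_rot: [-0.07, 0.998, 0.0, 0.0]
contact_force: [0.3, 0.4, -0.7]
opening: 1.003
```

```bash
python3 - <<'E'
from h import *
tail()
st=get_state();im=read_camera('wrist');save('w1.png',im)
for q in ['valve_a_center','port','pin']: print(q,[(np.round(r['centre'],1).tolist(),round(r['p'],2)) for r in pinpoint('wrist',q)[:6]])
import pickle;pickle.dump((st,im),open('w1.pkl','wb'))
E
```

```text
t 3.8 pos [0.4301 0.2709 0.2517] yaw_y 97.98 tilt 0.07 F [ 0.26  0.4  -0.74] T [-0.005  0.034 -0.014] op 1.003
valve_a_center [([155.9, 173.4], 0.85)]
port [([257.1, 335.9], 0.67), ([258.9, 162.7], 0.43)]
pin [([259.4, 316.5], 0.51)]
```

View pics/w1.png

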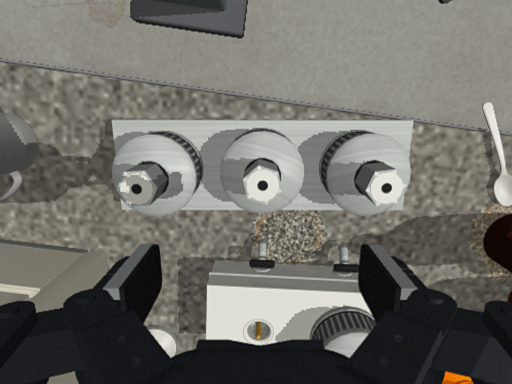

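The wrist view shows the valves at (137,188), (262,185) and (386,188), with the port and brass pin at about (258,330). I'll zoom in on the hex necks.

```bash
python3 - <<'E'
from h import *
import pickle
st,im=pickle.load(open('w1.pkl','rb'))
t=[cv2.resize(im[160:216,x-32:x+32],None,fx=6,fy=6,interpolation=cv2.INTER_CUBIC) for x in (137,262)]
t2=[cv2.resize(im[160:216,386-32:386+32],None,fx=6,fy=6,interpolation=cv2.INTER_CUBIC),cv2.resize(im[300:356,258-32:258+32],None,fx=6,fy=6,interpolation=cv2.INTER_CUBIC)]
o=np.vstack([np.hstack(t),np.hstack(t2)])[:600*2]
o=cv2.resize(o,(686,600));save('w1z.png',o)
# white hex tops
for n,x in (('R',137),('M',262),('L',386)):
    g=im[160:216,x-32:x+32].astype(int)
    m=((g.min(2)>205)).astype(np.uint8)
    k,l,s,c=cv2.connectedComponentsWithStats(m)
    i=1+np.argmax(s[1:,4]);m=(l==i).astype(np.uint8)
    cs,_=cv2.findContours(m,cv2.RETR_EXTERNAL,cv2.CHAIN_APPROX_NONE)
    h=cv2.convexHull(cs[0]).reshape(-1,2)+[x-32,160]
    W=np.array([onz('wrist',p,.128,st)[:2] for p in h.astype(float)])
    # support width vs angle
    A=np.arange(0,60,1.);w=[[np.ptp(W@[np.cos(np.radians(a+60*j)),np.sin(np.radians(a+60*j))]) for j in range(3)] for a in A]
    w=np.array(w);b=np.argmin(w.sum(1));
    mid=[];
    print(n,s[i],'area','flat normal deg mod60',A[b],np.round(w[b]*1e3,1),'ctr',np.round(W.mean(0),4), 'bbox mid',np.round((W.max(0)+W.min(0))/2,4))
for n,p in (('R',(137,188)),('M',(262,185)),('L',(386,188))): print(n,onz('wrist',p,.128,st))
for z in (.04,.07,.079): print('port',z,onz('wrist',(258,331),z,st))
E
```

```text
R [16 23  8  9 51] area flat normal deg mod60 32.0 [7.6 5.8 7.2] ctr [0.4468 0.158 ] bbox mid [0.4464 0.1579]
M [ 17   6  34  37 691] area flat normal deg mod60 50.0 [28.  27.3 27.9] ctr [0.4268 0.2709] bbox mid [0.4282 0.2723]
L [ 17  10  36  35 711] area flat normal deg mod60 14.0 [27.9 28.9 27.9] ctr [0.4183 0.3708] bbox mid [0.4165 0.3749]
R [0.44589905 0.16820466 0.128     ]
M [0.42892495 0.27087498 0.128     ]
L [0.41715558 0.37347997 0.128     ]
port 0.04 [0.63830998 0.29619361 0.04      ]
port 0.07 [0.61505315 0.29309823 0.07      ]
port 0.079 [0.6080761  0.29216962 0.079     ]
```

View pics/w1z.png

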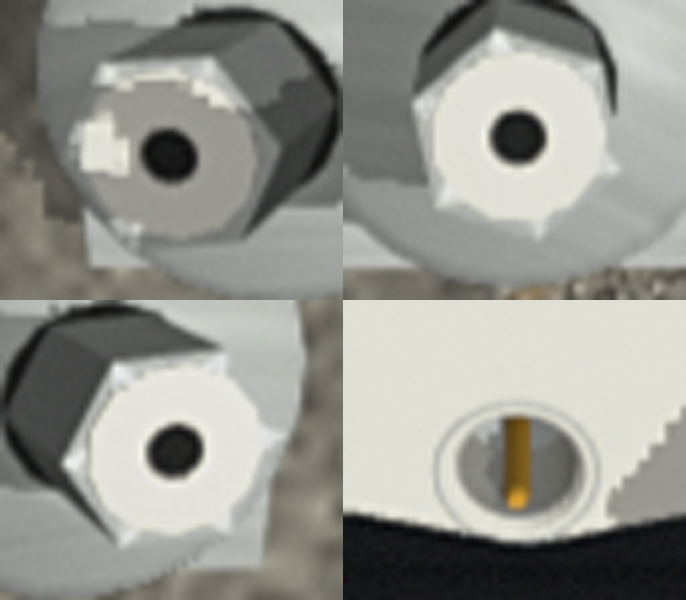

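```bash
python3 - <<'E'
from h import *
import pickle
st,im=pickle.load(open('w1.pkl','rb'))
f=6*600/672
V={'R':((137-32,160),(0,0),[(105,65),(213,60),(278,150),(243,240),(130,235),(75,145)],(168,155)),
'M':((262-32,160),(343,0),[(498,30),(600,70),(618,170),(537,238),(440,203),(415,95)],(518,137)),
'L':((386-32,160),(0,300),[(118,372),(222,352),(280,437),(225,530),(125,543),(70,460)],(176,450))}
for n,(o,q,v,c) in V.items():
    P=lambda a: onz('wrist',(o[0]+(a[0]-q[0])/f-.4,o[1]+(a[1]-q[1])/f-.4),.128,st)[:2]
    W=np.array([P(a) for a in v]); C=P(c)
    # vertex phases mod 60
    d=W-W.mean(0);ang=np.degrees(np.arctan2(d[:,1],d[:,0]))
    ph=np.degrees(np.angle(np.mean(np.exp(1j*np.radians(ang*6)))))/6
    print(n,'ctr hole',np.round(C,4),'hex ctr',np.round(W.mean(0),4),'r',np.round(np.linalg.norm(d,axis=1)*1e3,1),'flat normal mod 60',round((ph+30)%60,1))
a=(258-32+(517-343)/f-.4,300+(471-300)/f-.4);print('port',a,onz('wrist',a,.07,st))
a=(258-32+(517-343)/f-.4,300+(503-300)/f-.4);print('pin tip',a,onz('wrist',a,.079,st))
E
```

```text
R ctr hole [0.4465 0.1674] hex ctr [0.4455 0.1683] r [16.3 16.  16.1 17.4 16.1 15.3] flat normal mod 60 9.0
M ctr hole [0.429  0.2711] hex ctr [0.4288 0.2711] r [16.8 16.2 16.6 16.9 16.4 17.1] flat normal mod 60 48.1
L ctr hole [0.4168 0.3738] hex ctr [0.4168 0.3733] r [15.7 16.5 16.5 16.1 16.3 16. ] flat normal mod 60 15.4
port (258.08000000000004, 331.52000000000004) [0.61573483 0.29328578 0.07      ]
pin tip (258.08000000000004, 337.49333333333334) [0.61654218 0.29343549 0.079     ]
```

>>> move_arm:
  plan:
    - [[0,0,-10,0.001,0,0.05,0.0854],[0,0,-10,0.001,0,0.1,0.0854],[0,0,-10,0.001,0,0.14,0.0854],[0,0,-10,0.001,0,0.156,0.0854],[0,0,-10,0.001,0,0.156,0.0854]]

```text
time: 4.62
eef_pos: [0.4279, 0.2724, 0.0951]
tcp_rot: [-0.159, 0.987, 0.0, -0.0]
contact_force: [-0.1, 0.4, -0.1]
opening: 1.0
```

```bash
python3 - <<'E'
from h import *
tail()
st=get_state();im=read_camera('wrist');save('w2.png',im);tail()
E
```

```text
t 4.62 pos [0.4279 0.2724 0.0951] yaw_y 108.24 tilt 0.05 F [-0.07  0.43 -0.14] T [-0.004  0.058 -0.01 ] op 1.0
t 4.67 pos [0.429  0.2727 0.0966] yaw_y 108.22 tilt 0.12 F [0.72 1.68 0.23] T [-0.026  0.018 -0.036] op 0.997
```

View pics/w2.png

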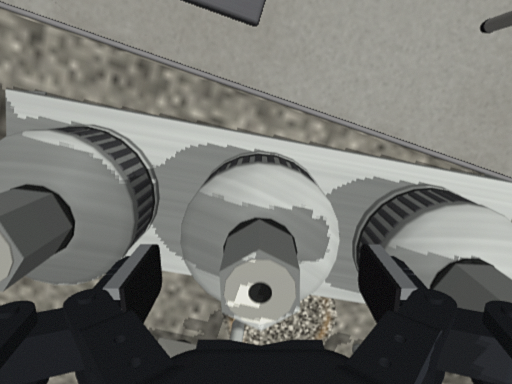

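The neck is centred between the pads at column 260 and its flats face them, so I'll close.

>>> move_arm:
  plan:
    - [[0,0,0,0,0,0,0.02],[0,0,0,0,0,0,0.02],[0,0,0,0,0,0,0.02],[0,0,0,0,0,0,0.02],[0,0,0,0,0,-0.01,0.02]]
  force: 70

```text
time: 5.3
eef_pos: [0.4276, 0.2721, 0.1054]
tcp_rot: [-0.158, 0.987, -0.0, -0.001]
contact_force: [-0.2, -0.1, -4.1]
opening: 0.34
```

```bash
python3 - <<'E'
from h import *
tail()
E
```

```text
t 5.3 pos [0.4276 0.2721 0.1054] yaw_y 108.22 tilt 0.11 F [-0.17 -0.12 -4.14] T [ 0.017 -0.011 -0.032] op 0.34
```

>>> move_arm:
  plan:
    - [[0,0,0,0,0,-0.03,0.02],[0,0,0,0,0,-0.07,0.02],[0,0,0,0,0,-0.11,0.02],[0,0,0,0,0,-0.14,0.02],[0,0,0,0,0,-0.155,0.02]]

```text
time: 5.92
eef_pos: [0.428, 0.2721, 0.2618]
tcp_rot: [-0.158, 0.987, 0.0, -0.0]
contact_force: [-0.4, 0.4, -4.0]
opening: 0.335
```

```bash
cat >> h.py <<'E'
def meas(tag,n=6):
    F=[];T=[]
    for i in range(n):
        if i: read_camera('top')
        s=get_state();F.append(s['contact_force']);T.append(s['wrist_torque'])
    Ri=R.from_quat(s['tcp_rot']).inv()
    tail(s)
    print(tag,'F',np.round(np.mean(F,0),2),'T',np.round(np.mean(T,0),4),'sd',np.round(np.std(T,0),3),'Ttool',np.round(Ri.apply(np.mean(T,0)),4))
E
python3 - <<'E'
from h import *
meas('M level0')
E
```

```text
t 6.17 pos [0.4269 0.2717 0.2582] yaw_y 108.22 tilt 0.32 F [ 0.01 -0.1  -4.59] T [-0.006  0.005  0.004] op 0.343
M level0 F [-0.07  0.   -3.7 ] T [ 0.0257 -0.0236 -0.0006] sd [0.033 0.015 0.025] Ttool [-0.0171 -0.0305  0.0005]
```

>>> move_arm:
  plan:
    - [[8,0,0,0,0,0,0.02],[16,0,0,0,0,0,0.02],[25,0,0,0,0,0,0.02],[34,0,0,0,0,0,0.02],[36,0,0,0,0,0,0.02]]

```text
time: 6.8
eef_pos: [0.4254, 0.2725, 0.2548]
tcp_rot: [-0.153, 0.939, -0.306, 0.044]
contact_force: [-1.4, -0.0, -4.3]
opening: 0.341
```

```bash
python3 - <<'E'
from h import *
meas('M +36',9)
E
```

```text
t 7.2 pos [0.4273 0.2713 0.2589] yaw_y 108.33 tilt 35.94 F [ 0.69 -0.11 -3.73] T [0.597 0.225 0.023] op 0.34
M +36 F [-0.04  0.08 -3.48] T [ 0.6578  0.208  -0.0008] sd [0.034 0.026 0.03 ] Ttool [-0.6899 -0.0071  0.0025]
```

>>> move_arm:
  plan:
    - [[-10,0,0,0,0,0,0.02],[-20,0,0,0,0,0,0.02],[-30,0,0,0,0,0,0.02],[-40,0,0,0,0,0,0.02],[-50,0,0,0,0,0,0.02]]

```text
time: 7.82
eef_pos: [0.4278, 0.2704, 0.2603]
tcp_rot: [-0.157, 0.98, 0.122, -0.02]
contact_force: [-0.8, -1.0, -4.7]
opening: 0.343
```

```bash
python3 - <<'E'
from h import *
tail();s=get_state();go(s['eef_pos'],rot(108.22)*R.from_rotvec([-36,0,0],degrees=True))
E
```

```text
t 7.83 pos [0.4278 0.2704 0.2603] yaw_y 108.14 tilt 14.24 F [-0.76 -1.01 -4.73] T [-0.319 -0.081  0.028] op 0.343
row [-21.76, -0.06, -0.09] [0.0, 0.0, 0.0] |d| 0.0 ang 21.8
```

>>> move_arm:
  plan:
    - [[-10,0,0,0,0,0,0.02],[-20,0,0,0,0,0,0.02],[-21.8,0,0,0,0,0,0.02],[-21.8,0,0,0,0,0,0.02],[-21.8,0,0,0,0,0,0.02]]

```text
time: 8.45
eef_pos: [0.4277, 0.2708, 0.261]
tcp_rot: [-0.151, 0.939, 0.304, -0.049]
contact_force: [0.2, -0.1, -4.2]
opening: 0.341
```

```bash
python3 - <<'E'
from h import *
meas('M -36',9)
E
```

```text
t 8.85 pos [0.4276 0.2706 0.2604] yaw_y 108.14 tilt 36.03 F [-0.8  -0.47 -4.07] T [-0.635 -0.223  0.046] op 0.339
M -36 F [-0.04 -0.07 -3.46] T [-0.6469 -0.2058 -0.0092] sd [0.023 0.019 0.03 ] Ttool [ 0.6788 -0.0007  0.012 ]
```

>>> move_arm:
  plan:
    - [[8,0,0,0,0,0,0.02],[16,0,0,0,0,0,0.02],[24,0,0,0,0,0,0.02],[29,0,0,0,0,0,0.02],[31,0,0,0,0,0,0.02]]

```text
time: 9.48
eef_pos: [0.4271, 0.2715, 0.2605]
tcp_rot: [-0.159, 0.986, 0.043, -0.008]
contact_force: [-0.8, 0.2, -3.0]
opening: 0.338
```

```bash
python3 - <<'E'
from h import *
meas('M -5',24)
E
```

```text
t 10.62 pos [0.4276 0.2706 0.2603] yaw_y 108.19 tilt 5.03 F [ 0.3  -0.83 -3.36] T [-0.086 -0.041  0.035] op 0.34
M -5 F [ 0.03  0.11 -3.45] T [-0.0941 -0.0398 -0.001 ] sd [0.025 0.03  0.03 ] Ttool [ 0.1019 -0.0085  0.0004]
```

>>> move_arm:
  plan:
    - [[8,0,0,0,0,0,0.02],[17,0,0,0,0,0,0.02],[26,0,0,0,0,0,0.02],[35,0,0,0,0,0,0.02],[41,0,0,0,0,0,0.02]]

```text
time: 11.25
eef_pos: [0.4272, 0.2718, 0.26]
tcp_rot: [-0.151, 0.939, -0.305, 0.048]
contact_force: [0.6, 0.7, -4.4]
opening: 0.338
```

```bash
python3 - <<'E'
from h import *
meas('M +36',10)
E
```

```text
t 11.7 pos [0.428  0.2702 0.261 ] yaw_y 108.14 tilt 35.9 F [-0.16 -1.49 -3.06] T [0.71  0.228 0.01 ] op 0.337
M +36 F [-0.17 -0.03 -3.49] T [ 0.6555  0.2096 -0.0136] sd [0.046 0.022 0.014] Ttool [-0.6881  0.004   0.0138]
```

>>> move_arm:
  plan:
    - [[-8,0,0,0,0,0,0.02],[-16,0,0,0,0,0,0.02],[-24,0,0,0,0,0,0.02],[-29,0,0,0,0,0,0.02],[-31,0,0,0,0,0,0.02]]

```text
time: 12.32
eef_pos: [0.4285, 0.269, 0.2618]
tcp_rot: [-0.156, 0.987, -0.042, 0.007]
contact_force: [0.5, -0.2, -3.2]
opening: 0.339
```

```bash
python3 - <<'E'
from h import *
meas('M +5',24)
E
```

```text
t 13.47 pos [0.428  0.2702 0.261 ] yaw_y 108.13 tilt 4.9 F [ 0.59  0.18 -3.21] T [ 0.087 -0.033  0.052] op 0.337
M +5 F [-0.   -0.02 -3.37] T [ 0.0898  0.0285 -0.0019] sd [0.037 0.037 0.029] Ttool [-0.0942 -0.0007  0.002 ]
```

```bash
python3 - <<'E'
from h import *
go([.4283,.2719,.26],rot(108.22)); go([.4283,.2719,.097],rot(108.22))
E
```

```text
row [-4.9, -0.01, -0.09] [-0.0008, 0.0016, 0.0009] |d| 0.002 ang 4.9
row [-4.9, -0.01, -0.09] [-0.0008, 0.0155, 0.1633] |d| 0.164 ang 4.9
```

>>> move_arm:
  plan:
    - [[-4.9,0,0,-0.001,0.002,0.001,0.02],[-4.9,0,0,-0.001,0.0055,0.045,0.02],[-4.9,0,0,-0.001,0.009,0.09,0.02],[-4.9,0,0,-0.001,0.0125,0.13,0.02],[-4.9,0,0,-0.001,0.0145,0.15,0.02]]

```text
time: 14.1
eef_pos: [0.4269, 0.2713, 0.1076]
tcp_rot: [-0.158, 0.988, -0.001, -0.002]
contact_force: [0.8, -0.5, -2.9]
opening: 0.337
```

```bash
python3 - <<'E'
from h import *
meas('M low',3)
go([.4283,.2719,.097],rot(108.22))
E
```

```text
t 14.2 pos [0.4264 0.2712 0.1074] yaw_y 108.13 tilt 0.39 F [ 0.46  0.37 -4.89] T [-0.014  0.083 -0.046] op 0.342
M low F [ 0.2  -0.39 -4.62] T [-0.0152  0.0279 -0.0218] sd [0.036 0.044 0.017] Ttool [0.0056 0.0312 0.0218]
row [-0.03, -0.38, -0.09] [-0.0021, 0.0001, 0.0104] |d| 0.011 ang 0.4
```

>>> move_arm:
  plan:
    - [[0,0,0,-0.001,0,0.007,0.02],[0,0,0,-0.001,0,0.0105,0.02],[0,0,0,-0.001,0,0.0105,0.0854],[0,0,0,-0.001,0,0.0105,0.0854],[0,0,0,-0.001,0,0.0105,0.0854]]

```text
time: 14.82
eef_pos: [0.4279, 0.2717, 0.0977]
tcp_rot: [-0.158, 0.988, -0.001, -0.002]
contact_force: [-0.8, 0.6, -0.6]
opening: 0.954
```

```bash
python3 - <<'E'
from h import *
tail()
go([.4463,.1679,.2],rot(129))
E
```

```text
t 14.82 pos [0.4279 0.2717 0.0977] yaw_y 108.13 tilt 0.28 F [-0.77  0.6  -0.62] T [-0.03  -0.008  0.   ] op 0.954
row [0.03, -0.28, -20.87] [0.0153, -0.1044, -0.1022] |d| 0.147 ang 20.9
```

>>> move_arm:
  plan:
    - [[0,0,0,0,0,-0.05,0.0854],[0,0,-8,0.004,-0.02,-0.08,0.0854],[0,-0.3,-16,0.009,-0.06,-0.09,0.0854],[0,-0.3,-21,0.0155,-0.1044,-0.09,0.0854],[0,-0.3,-21,0.0155,-0.1044,-0.09,0.0854]]

```text
time: 15.45
eef_pos: [0.4468, 0.1659, 0.1885]
tcp_rot: [-0.333, 0.943, -0.0, 0.001]
contact_force: [0.4, -0.2, 0.8]
opening: 0.998
```

```bash
python3 - <<'E'
from h import *
tail()
st=get_state();im=read_camera('wrist');save('w3.png',im);tail()
go([.4463,.1679,.0957],rot(129))
E
```

```text
t 15.45 pos [0.4468 0.1659 0.1885] yaw_y 128.91 tilt 0.09 F [ 0.44 -0.17  0.75] T [0.024 0.044 0.043] op 0.998
t 15.5 pos [0.4464 0.167  0.1883] yaw_y 128.95 tilt 0.08 F [-0.01  0.65 -0.41] T [ 0.019 -0.033 -0.017] op 1.002
row [0.02, 0.08, -0.05] [-0.0004, 0.0007, 0.0926] |d| 0.093 ang 0.1
```

View pics/w3.png

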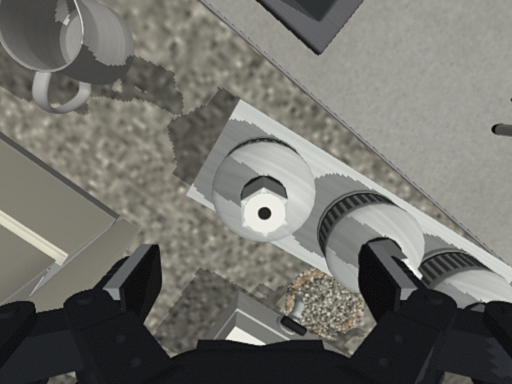

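>>> move_arm:
  plan:
    - [[0,0,0,0,0.001,0.04,0.0854],[0,0,0,0,0.001,0.08,0.0854],[0,0,0,0,0.001,0.0925,0.0854],[0,0,0,0,0.001,0.0925,0.06],[0,0,0,0,0.001,0.0925,0.02]]

```text
time: 16.12
eef_pos: [0.4472, 0.1684, 0.0975]
tcp_rot: [-0.334, 0.943, 0.0, 0.002]
contact_force: [-0.6, -0.2, 0.7]
opening: 0.603
```

>>> move_arm:
  plan:
    - [[0,0,0,0,0,0,0.02],[0,0,0,0,0,0,0.02],[0,0,0,0,0,-0.02,0.02],[0,0,0,0,0,-0.055,0.02],[0,0,0,0,0,-0.09,0.02]]

```text
time: 16.75
eef_pos: [0.4457, 0.168, 0.1871]
tcp_rot: [-0.334, 0.943, 0.0, 0.001]
contact_force: [0.5, 0.4, -3.8]
opening: 0.333
```

```bash
python3 - <<'E'
from h import *
tail()
E
```

```text
t 16.75 pos [0.4457 0.168  0.1871] yaw_y 128.96 tilt 0.09 F [ 0.55  0.41 -3.75] T [-0.002 -0.06  -0.011] op 0.333
```

```bash
python3 - <<'E'
from h import *
go([.428,.27,.261],rot(128.95))
E
```

```text
row [0.01, 0.09, 0.01] [-0.0505, 0.0904, -0.0738] |d| 0.127 ang 0.1
```

>>> move_arm:
  plan:
    - [[0,0,0,-0.005,0.01,-0.04,0.02],[0,0,0,-0.025,0.045,-0.074,0.02],[0,0,0,-0.045,0.08,-0.074,0.02],[8,0,0,-0.0505,0.09,-0.074,0.02],[16,0,0,-0.0505,0.09,-0.074,0.02]]

```text
time: 17.38
eef_pos: [0.4275, 0.2701, 0.2604]
tcp_rot: [-0.33, 0.933, -0.132, 0.047]
contact_force: [-0.2, -0.7, -4.2]
opening: 0.344
```

>>> move_arm:
  plan:
    - [[8,0,0,0,0,0,0.02],[16,0,0,0,0,0,0.02],[21,0,0,0,0,0,0.02],[21,0,0,0,0,0,0.02],[21,0,0,0,0,0,0.02]]

```text
time: 18.0
eef_pos: [0.4274, 0.27, 0.2601]
tcp_rot: [-0.316, 0.894, -0.3, 0.106]
contact_force: [1.0, 0.2, -3.7]
opening: 0.336
```

```bash
python3 - <<'E'
from h import *
meas('R +36',10)
s=get_state();go([.428,.27,.261],rot(128.95)*R.from_rotvec([5,0,0],degrees=True))
E
```

```text
t 18.45 pos [0.4276 0.27   0.2606] yaw_y 128.91 tilt 37.15 F [-0.51  0.29 -4.74] T [ 0.617  0.397 -0.058] op 0.337
R +36 F [ 0.08  0.11 -3.95] T [ 0.5722  0.454  -0.0023] sd [0.026 0.044 0.028] Ttool [-0.7304 -0.0035  0.0065]
row [-32.15, 0.06, -0.01] [-0.0003, -0.0005, -0.0002] |d| 0.001 ang 32.2
```

>>> move_arm:
  plan:
    - [[-8,0,0,0,0,0,0.02],[-16,0,0,0,0,0,0.02],[-24,0,0,0,0,0,0.02],[-30,0,0,0,0,0,0.02],[-32.1,0,0,0,0,0,0.02]]

```text
time: 19.08
eef_pos: [0.4284, 0.2688, 0.2611]
tcp_rot: [-0.333, 0.942, -0.042, 0.015]
contact_force: [-0.6, -0.2, -3.3]
opening: 0.336
```

```bash
python3 - <<'E'
from h import *
meas('R +5',24)
E
```

```text
t 20.23 pos [0.4276 0.27   0.2606] yaw_y 128.95 tilt 5.05 F [ 0.52 -0.04 -3.33] T [ 0.068  0.087 -0.008] op 0.337
R +5 F [-0.01 -0.07 -3.75] T [0.0646 0.047  0.0059] sd [0.024 0.034 0.025] Ttool [-0.0798 -0.0045 -0.0054]
```

>>> move_arm:
  plan:
    - [[-8,0,0,0,0,0,0.02],[-17,0,0,0,0,0,0.02],[-26,0,0,0,0,0,0.02],[-35,0,0,0,0,0,0.02],[-41,0,0,0,0,0,0.02]]

```text
time: 20.85
eef_pos: [0.4286, 0.2689, 0.2603]
tcp_rot: [-0.317, 0.897, 0.291, -0.102]
contact_force: [-0.0, -0.0, -4.8]
opening: 0.343
```

```bash
python3 - <<'E'
from h import *
meas('R -36',10)
E
```

```text
t 21.3 pos [0.4274 0.2705 0.2612] yaw_y 129.12 tilt 35.85 F [-0.71 -0.26 -4.77] T [-0.558 -0.369 -0.005] op 0.339
R -36 F [ 0.04 -0.25 -3.98] T [-0.5834 -0.4679  0.012 ] sd [0.077 0.059 0.027] Ttool [ 0.7478  0.0112 -0.0088]
```

>>> move_arm:
  plan:
    - [[8,0,0,0,0,0,0.02],[16,0,0,0,0,0,0.02],[24,0,0,0,0,0,0.02],[29,0,0,0,0,0,0.02],[31,0,0,0,0,0,0.02]]

```text
time: 21.92
eef_pos: [0.4264, 0.2715, 0.2618]
tcp_rot: [-0.335, 0.941, 0.04, -0.013]
contact_force: [-0.6, -0.6, -4.0]
opening: 0.337
```

```bash
python3 - <<'E'
from h import *
meas('R -5',24)
E
```

```text
t 23.07 pos [0.4274 0.2705 0.2612] yaw_y 129.04 tilt 4.85 F [-0.41  0.16 -2.4 ] T [-0.141 -0.038  0.045] op 0.337
R -5 F [-0.06 -0.19 -4.02] T [-0.0714 -0.0548 -0.0018] sd [0.034 0.026 0.03 ] Ttool [0.09   0.0023 0.0018]
```

The floor slopes opposite to the swing, so a free ball should lower the measured moment. The residual from ±36° to ±5° is -0.005 N·m for M and -0.045 for R; a free ball predicts about -0.038. R looks loose, so I'll repeat its measurement to confirm.

>>> move_arm:
  plan:
    - [[8,0,0,0,0,0,0.02],[17,0,0,0,0,0,0.02],[26,0,0,0,0,0,0.02],[35,0,0,0,0,0,0.02],[41,0,0,0,0,0,0.02]]

```text
time: 23.7
eef_pos: [0.4266, 0.2715, 0.2608]
tcp_rot: [-0.317, 0.896, -0.292, 0.105]
contact_force: [-0.6, -0.8, -4.3]
opening: 0.342
```

```bash
python3 - <<'E'
from h import *
meas('R +36',6)
E
```

```text
t 23.95 pos [0.4276 0.2707 0.2614] yaw_y 128.88 tilt 36.02 F [ 0.48 -0.81 -4.25] T [0.591 0.448 0.004] op 0.34
R +36 F [-0.19  0.08 -4.21] T [0.5795 0.4796 0.0108] sd [0.056 0.058 0.013] Ttool [-0.7522  0.0013 -0.0116]
```

>>> move_arm:
  plan:
    - [[-8,0,0,0,0,0,0.02],[-16,0,0,0,0,0,0.02],[-24,0,0,0,0,0,0.02],[-29,0,0,0,0,0,0.02],[-31,0,0,0,0,0,0.02]]

```text
time: 24.58
eef_pos: [0.4289, 0.2694, 0.2627]
tcp_rot: [-0.332, 0.942, -0.04, 0.017]
contact_force: [-0.4, -0.9, -4.6]
opening: 0.334
```

```bash
python3 - <<'E'
from h import *
meas('R +5',30)
E
```

```text
t 26.02 pos [0.4276 0.2707 0.2614] yaw_y 128.99 tilt 5.02 F [-0.3  -0.19 -3.71] T [ 0.06   0.077 -0.013] op 0.34
R +5 F [ 0.06 -0.12 -3.98] T [ 0.0631  0.061  -0.0031] sd [0.024 0.026 0.028] Ttool [-0.0874  0.008   0.0027]
```

>>> move_arm:
  plan:
    - [[-8,0,0,0,0,0,0.02],[-17,0,0,0,0,0,0.02],[-26,0,0,0,0,0,0.02],[-35,0,0,0,0,0,0.02],[-41,0,0,0,0,0,0.02]]

```text
time: 26.65
eef_pos: [0.4286, 0.2696, 0.2612]
tcp_rot: [-0.317, 0.896, 0.292, -0.102]
contact_force: [-0.2, -0.1, -3.6]
opening: 0.343
```

```bash
python3 - <<'E'
from h import *
meas('R -36',6)
E
```

```text
t 26.9 pos [0.4278 0.2707 0.2617] yaw_y 129.17 tilt 35.82 F [-0.62  0.28 -2.73] T [-0.577 -0.425 -0.01 ] op 0.339
R -36 F [ 0.03 -0.16 -4.14] T [-0.5933 -0.481   0.0135] sd [0.088 0.078 0.02 ] Ttool [ 0.7637  0.0093 -0.0132]
```

>>> move_arm:
  plan:
    - [[8,0,0,0,0,0,0.02],[16,0,0,0,0,0,0.02],[24,0,0,0,0,0,0.02],[29,0,0,0,0,0,0.02],[31,0,0,0,0,0,0.02]]

```text
time: 27.52
eef_pos: [0.4268, 0.2721, 0.2629]
tcp_rot: [-0.335, 0.941, 0.04, -0.011]
contact_force: [0.2, 0.3, -3.6]
opening: 0.336
```

```bash
python3 - <<'E'
from h import *
meas('R -5',30)
E
```

```text
t 28.98 pos [0.4278 0.2707 0.2617] yaw_y 129.04 tilt 4.82 F [ 0.23  0.35 -4.14] T [-0.075 -0.027 -0.019] op 0.34
R -5 F [-0.18  0.   -3.9 ] T [-0.0666 -0.0592  0.0074] sd [0.024 0.031 0.027] Ttool [ 0.089  -0.0034 -0.008 ]
```

The repeat gives the same result (5° difference 0.176 against 0.21 for a stuck ball), so valve R has the loose ball. Next I'll level it and carry it over the port.

```bash
python3 - <<'E'
from h import *
go([.616,.2932,.25],rot(129.0))
E
```

```text
row [4.82, 0.2, 0.03] [-0.1603, -0.1017, 0.0037] |d| 0.19 ang 4.8
```

>>> move_arm:
  plan:
    - [[4.8,0.2,0,-0.02,-0.013,0,0.02],[4.8,0.2,0,-0.06,-0.038,0,0.02],[4.8,0.2,0,-0.105,-0.066,0.002,0.02],[4.8,0.2,0,-0.14,-0.089,0.003,0.02],[4.8,0.2,0,-0.1603,-0.1017,0.0037,0.02]]

```text
time: 29.6
eef_pos: [0.6178, 0.293, 0.2489]
tcp_rot: [-0.334, 0.943, 0.0, -0.0]
contact_force: [-0.8, 0.2, -3.4]
opening: 0.336
```

```bash
python3 - <<'E'
from h import *
P=[]
read_camera('top');read_camera('top')
for i in range(4):
    s=get_state();P.append(s['eef_pos']);im=read_camera('wrist')
save('w4.png',im);print(np.mean(P,0));tail()
im=read_camera('side');save('s4.png',cv2.resize(im[80:230,130:330],None,fx=4,fy=4,interpolation=cv2.INTER_CUBIC))
im=read_camera('top');save('t4.png',cv2.resize(im[140:280,150:330],None,fx=4,fy=4,interpolation=cv2.INTER_CUBIC))
E
```

```text
[0.61627699 0.29301502 0.24904961]
t 29.9 pos [0.6151 0.2933 0.2499] yaw_y 129.06 tilt 0.07 F [ 0.29  0.51 -4.43] T [ 0.007  0.056 -0.012] op 0.335
```

View pics/w4.png

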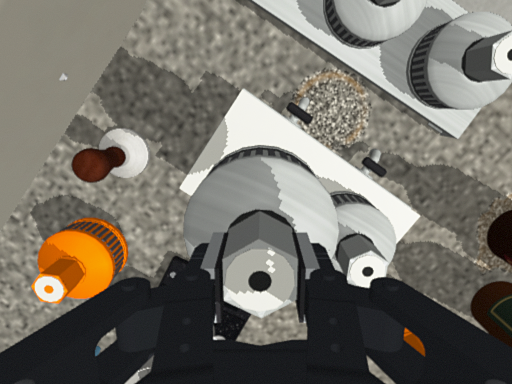

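View pics/s4.png

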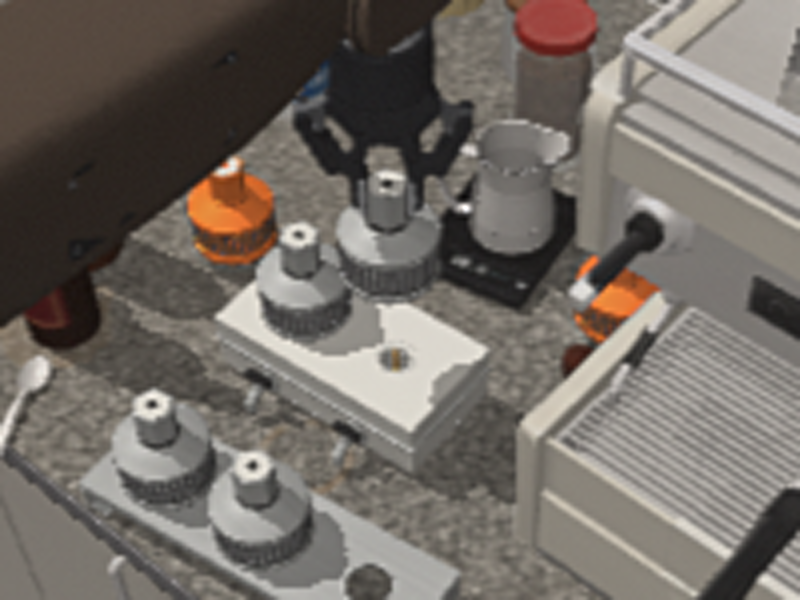

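View pics/t4.png

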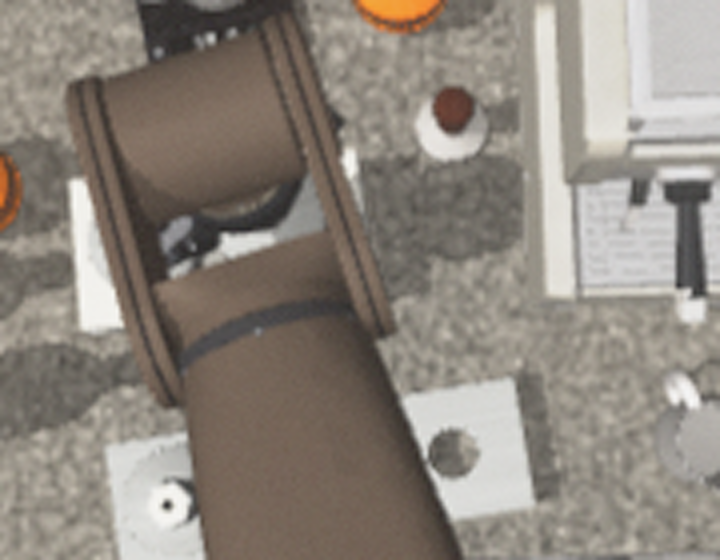

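The valve is held upright. In the wrist view its neck hole is at (260,281); in the side view the port is free at about (229,169) with the valve above it, and the other two valves stay in the stand.

```bash
python3 - <<'E'
from h import *
s=get_state();s=dict(s);s['eef_pos']=np.array([.6163,.2930,.2492])
h=onz('wrist',(259.8,281),.2492+.0325,s);print('hole wrist',h,'tool off',R.from_quat(s['tcp_rot']).inv().apply(h-s['eef_pos']))
p=(130+389/4-.4,80+184/4-.4);print('hole side',onz('side',p,.2817))
q=(130+396/4-.4,80+358/4-.4)
for z in (.07,): print('port side',onz('side',q,z))
# docked valve check: its neck hole top .162
q=(130+299/4-.4,80+235/4-.4);print('docked side',onz('side',q,.162))
print('docked wrist',onz('wrist',(368,271),.162,s))
print('docked top',onz('top',(150+131/4-.4,140+232/4-.4),.162))
c=[onz('top',(150+x/4-.4,140+y/4-.4),.036)[:2] for x,y in [(453,453)]];print('stand hole R top',c)
print('L wrist',onz('wrist',(511,55),.128,s))
E
```

```text
hole wrist [0.61399136 0.28940549 0.2817    ] tool off [ 0.00405501 -0.00131951 -0.03250102]
hole side [0.61165088 0.28944961 0.2817    ]
port side [0.6154963  0.29570359 0.07      ]
docked side [0.60730007 0.39472589 0.162     ]
docked wrist [0.60880498 0.3927865  0.162     ]
docked top [0.60966228 0.39362856 0.162     ]
stand hole R top [array([0.44662062, 0.17007711])]
L wrist [0.42003799 0.37249098 0.128     ]
```

>>> move_arm:
  plan:
    - [[0,0,0,-0.0025,0.001,0.015,0.02],[0,0,0,-0.005,0.002,0.035,0.02],[0,0,0,-0.005,0.002,0.06,0.02],[0,0,0,-0.005,0.002,0.075,0.02],[0,0,0,-0.005,0.002,0.081,0.02]]

```text
time: 30.62
eef_pos: [0.6167, 0.2978, 0.1669]
tcp_rot: [-0.334, 0.942, 0.0, -0.002]
contact_force: [0.1, -0.7, -3.3]
opening: 0.339
```

```bash
python3 - <<'E'
from h import *
P=[]
read_camera('top');read_camera('top')
for i in range(5):
    s=get_state();P.append(s['eef_pos']);im=read_camera('wrist')
save('w5.png',im[160:384,150:410].repeat(2,0).repeat(2,1));print(np.mean(P,0));tail()
im=read_camera('side');save('s5.png',cv2.resize(im[90:190,180:280],None,fx=6,fy=6,interpolation=cv2.INTER_CUBIC))
E
```

```text
[0.61811692 0.29819967 0.16996098]
t 30.98 pos [0.6184 0.2983 0.1708] yaw_y 129.06 tilt 0.13 F [ 0.21 -0.29 -3.8 ] T [ 0.001  0.007 -0.02 ] op 0.34
```

View pics/w5.png

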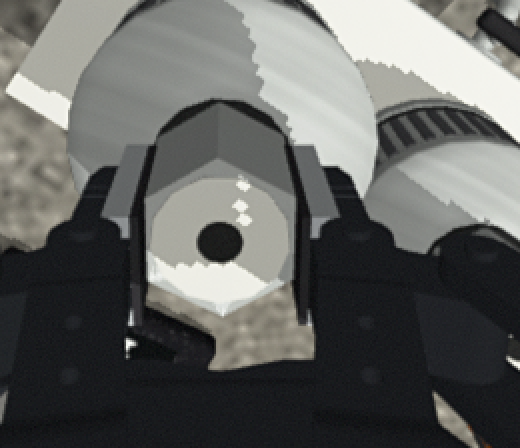

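View pics/s5.png

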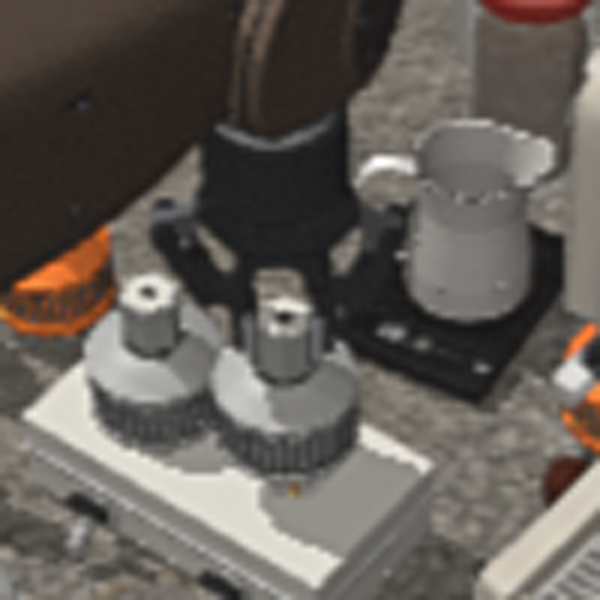

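```bash
python3 - <<'E'
from h import *
s=dict(get_state());s['eef_pos']=np.array([.6181,.2982,.1700])
print('held wrist',onz('wrist',(259.8,280.8),.2025,s))
a=onz('side',(180+286/6-.4,90+318/6-.4),.2025);b=onz('side',(180+149/6-.4,90+292/6-.4),.162)
print('held side',a,'docked side',b,'diff',a-b)
# triangulate held hole
o1,d1=ray('wrist',(259.8,280.8),s);o2,d2=ray('side',(180+286/6-.4,90+318/6-.4))
d1/=np.linalg.norm(d1);d2/=np.linalg.norm(d2)
t=np.linalg.lstsq(np.c_[d1,-d2],o2-o1,rcond=None)[0];print(o1+t[0]*d1,o2+t[1]*d2)
E
```

```text
held wrist [0.61566304 0.29453208 0.2025    ]
held side [0.61492336 0.2947428  0.2025    ] docked side [0.6077682  0.39479019 0.162     ] diff [ 0.00715516 -0.10004739  0.0405    ]
[0.61588163 0.29470949 0.20201814] [0.61532646 0.29513844 0.20192422]
```

>>> move_arm:
  plan:
    - [[0,0,0,0,0,0.006,0.02],[0,0,0,0,0,0.012,0.02],[0,0,0,0,0,0.017,0.02],[0,0,0,0,0,0.021,0.02],[0,0,0,0,0,0.021,0.02]]

```text
time: 31.65
eef_pos: [0.6184, 0.2973, 0.1498]
tcp_rot: [-0.334, 0.942, -0.001, 0.0]
contact_force: [-0.7, -3.2, -0.7]
opening: 0.337
```

```bash
python3 - <<'E'
from h import *
meas('ins1',5)
E
```

```text
t 31.85 pos [0.6185 0.2975 0.1498] yaw_y 129.07 tilt 0.1 F [-1.59 -4.77 -0.55] T [-1.095  0.189  0.011] op 0.341
ins1 F [-0.88 -4.32 -0.81] T [-0.9989  0.1869 -0.0054] sd [0.077 0.014 0.014] Ttool [0.6578 0.7746 0.0036]
```

>>> move_arm:
  plan:
    - [[0,0,0,0,0,-0.005,0.02],[0,0,0,0.0012,-0.001,-0.005,0.02],[0,0,0,0.0023,-0.0018,-0.003,0.02],[0,0,0,0.0023,-0.0018,0,0.02],[0,0,0,0.0023,-0.0018,0.001,0.02]]

```text
time: 32.48
eef_pos: [0.6175, 0.2947, 0.1481]
tcp_rot: [-0.334, 0.942, -0.0, 0.0]
contact_force: [0.2, -0.3, -3.7]
opening: 0.341
```

```bash
python3 - <<'E'
from h import *
meas('ins2',5)
E
```

```text
t 32.67 pos [0.6178 0.2946 0.1487] yaw_y 129.07 tilt 0.1 F [ 0.2   0.43 -3.59] T [-0.006  0.022 -0.044] op 0.338
ins2 F [-0.07  0.13 -3.85] T [ 0.0126  0.0121 -0.0006] sd [0.014 0.031 0.026] Ttool [-0.0174  0.0015  0.0007]
```

>>> move_arm:
  plan:
    - [[0,0,0,0,0,0.0015,0.02],[0,0,0,0,0,0.003,0.02],[0,0,0,0,0,0.0045,0.02],[0,0,0,0,0,0.006,0.02],[0,0,0,0,0,0.006,0.02]]

```text
time: 33.3
eef_pos: [0.6182, 0.2948, 0.1437]
tcp_rot: [-0.334, 0.942, -0.001, 0.001]
contact_force: [-1.0, -0.5, 1.5]
opening: 0.336
```

```bash
python3 - <<'E'
from h import *
meas('ins3',5)
E
```

```text
t 33.5 pos [0.6182 0.2948 0.1437] yaw_y 129.07 tilt 0.15 F [-1.3   0.47  2.18] T [-0.055  0.323  0.013] op 0.334
ins3 F [-1.02 -0.34  1.83] T [-0.0738  0.2914  0.037 ] sd [0.034 0.02  0.025] Ttool [-0.1264  0.2727 -0.0373]
```

>>> move_arm:
  plan:
    - [[0,0,0,0,0,-0.001,0.02],[0,0,0,0.001,0.0007,-0.001,0.02],[0,0,0,0.0012,0.0007,0,0.02],[0,0,0,0.0012,0.0007,0.0005,0.02],[0,0,0,0.0012,0.0007,0.0005,0.02]]

```text
time: 34.12
eef_pos: [0.6175, 0.2946, 0.1439]
tcp_rot: [-0.334, 0.942, -0.001, 0.002]
contact_force: [1.7, -0.7, -0.0]
opening: 0.342
```

```bash
python3 - <<'E'
from h import *
meas('ins4',5)
E
```

```text
t 34.33 pos [0.6174 0.2946 0.1439] yaw_y 129.07 tilt 0.25 F [ 1.86 -0.25  0.72] T [-0.109 -0.483 -0.023] op 0.34
ins4 F [ 1.76 -0.38  0.24] T [-0.0969 -0.4341 -0.0049] sd [0.021 0.042 0.028] Ttool [ 0.3489 -0.276   0.0045]
```

>>> move_arm:
  plan:
    - [[0,0.2,0,-0.0005,-0.0004,0.0005,0.02],[0,0.2,0,-0.0005,-0.0004,0.001,0.02],[0,0.2,0,-0.0005,-0.0004,0.002,0.02],[0,0.2,0,-0.0005,-0.0004,0.003,0.02],[0,0.2,0,-0.0005,-0.0004,0.003,0.02]]

```text
time: 34.95
eef_pos: [0.6183, 0.295, 0.143]
tcp_rot: [-0.334, 0.942, -0.001, 0.001]
contact_force: [-1.5, 0.6, 8.1]
opening: 0.337
```

```bash
python3 - <<'E'
from h import *
meas('ins5',5)
E
```

```text
t 35.15 pos [0.6183 0.295  0.143 ] yaw_y 129.08 tilt 0.17 F [-1.06 -0.98  7.97] T [-0.12   0.334 -0.019] op 0.343
ins5 F [-1.16 -0.24  7.85] T [-0.1384  0.3525  0.0023] sd [0.017 0.026 0.022] Ttool [-0.1148  0.3609 -0.0032]
```

```bash
python3 - <<'E'
from h import *
im=read_camera('side');save('s6.png',cv2.resize(im[90:190,180:280],None,fx=6,fy=6,interpolation=cv2.INTER_CUBIC))
im=read_camera('wrist');save('w6.png',im)
E
```

```text
(no output)
```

View pics/s6.png

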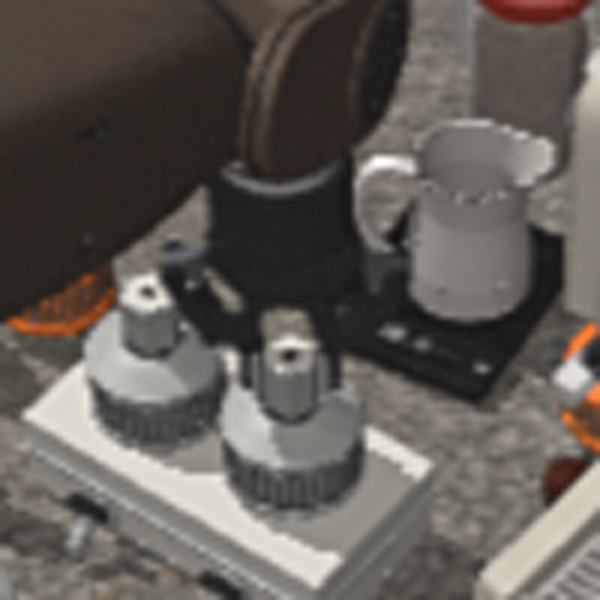

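View pics/w6.png

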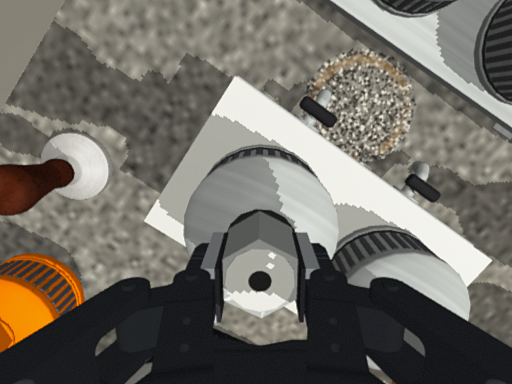

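```bash
python3 - <<'E'
from h import *
def cl(px,xy):
    o,d=ray('side',px); t=np.dot(np.array(xy)-o[:2],d[:2])/np.dot(d[:2],d[:2]); return o+t*d
print('held',cl((180+290/6-.4,90+355/6-.4),(.6158,.2925)),'docked',cl((180+149/6-.4,90+292/6-.4),(.6086,.3937)))
for z in (.165,.17,.173,.176): print(z,onz('side',(180+290/6-.4,90+355/6-.4),z))
E
```

```text
held [0.61502045 0.29329631 0.17479463] docked [0.60758368 0.39457615 0.16227915]
0.165 [0.62166644 0.29980238 0.165     ]
0.17 [0.61827377 0.29648114 0.17      ]
0.173 [0.61623817 0.29448839 0.173     ]
0.176 [0.61420257 0.29249565 0.176     ]
```

>>> move_arm:
  plan:
    - [[0,0,0,0.0003,0.0002,0.0022,0.02],[0,0,0,0.0003,0.0002,0.003,0.02],[0,0,0,0.0003,0.0002,0.0035,0.02],[0,0,0,0.0003,0.0002,0.004,0.02],[0,0,0,0.0003,0.0002,0.004,0.02]]

```text
time: 35.88
eef_pos: [0.6182, 0.2951, 0.1404]
tcp_rot: [-0.334, 0.942, -0.001, 0.001]
contact_force: [-0.4, -0.2, 5.6]
opening: 0.339
```

```bash
python3 - <<'E'
from h import *
meas('ins6',4)
E
```

```text
t 36.02 pos [0.6182 0.2951 0.1403] yaw_y 129.08 tilt 0.19 F [-1.28 -0.91  5.42] T [-0.076  0.185 -0.061] op 0.338
ins6 F [-0.57 -0.38  5.58] T [-0.1221  0.1676 -0.0197] sd [0.027 0.045 0.025] Ttool [-0.0108  0.2071  0.0191]
```

>>> move_arm:
  plan:
    - [[0,0,0,0,0,0.002,0.02],[0,0,0,0,0,0.0028,0.02],[0,0,0,0,0,0.0036,0.02],[0,0,0,0,0,0.0042,0.02],[0,0,0,0,0,0.0042,0.02]]

```text
time: 36.65
eef_pos: [0.617, 0.295, 0.1341]
tcp_rot: [-0.334, 0.942, -0.001, -0.001]
contact_force: [0.3, 0.9, -5.3]
opening: 0.339
```

```bash
python3 - <<'E'
from h import *
meas('ins7',4)
E
```

```text
t 36.8 pos [0.6172 0.2949 0.1345] yaw_y 129.08 tilt 0.12 F [-0.94  0.4  -6.38] T [ 0.126 -0.06   0.024] op 0.337
ins7 F [ 0.04  0.61 -5.78] T [ 0.1326 -0.1365  0.0145] sd [0.014 0.053 0.012] Ttool [-0.0169 -0.1896 -0.0142]
```

>>> move_arm:
  plan:
    - [[0,0,0,0,0,0.001,0.02],[0,0,0,0,0,0.002,0.02],[0,0,0,0,0,0.003,0.02],[0,0,0,0,0,0.004,0.02],[0,0,0,0,0,0.004,0.02]]

```text
time: 37.42
eef_pos: [0.6176, 0.2952, 0.1335]
tcp_rot: [-0.335, 0.942, -0.001, 0.0]
contact_force: [-4.7, -0.7, 6.8]
opening: 0.337
```

```bash
python3 - <<'E'
from h import *
meas('ins8',4)
im=read_camera('side');save('s8.png',cv2.resize(im[90:190,180:280],None,fx=6,fy=6,interpolation=cv2.INTER_CUBIC))
E
```

```text
t 37.58 pos [0.6175 0.2952 0.1335] yaw_y 129.09 tilt 0.13 F [-4.44 -0.02  6.89] T [-0.337  0.791 -0.064] op 0.336
ins8 F [-4.71 -1.01  6.67] T [-0.2921  0.7727 -0.0354] sd [0.034 0.027 0.027] Ttool [-0.2605  0.784   0.0335]
```

View pics/s8.png

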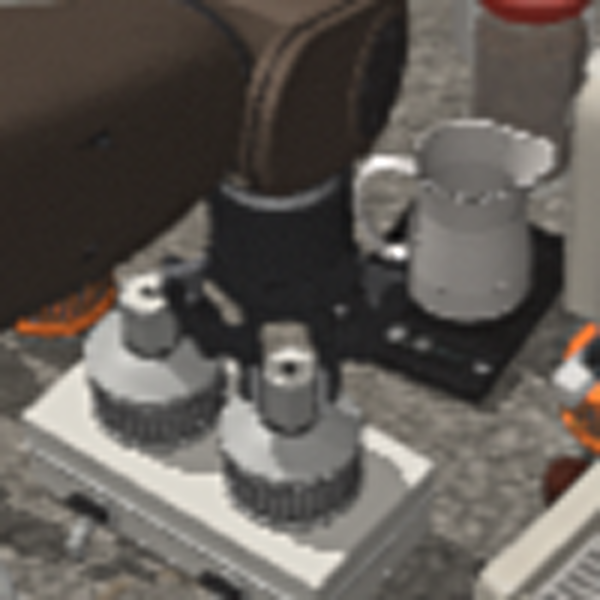

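```bash
python3 - <<'E'
from h import *
for z in (.160,.162,.164,.167): print(z,onz('side',(180+291/6-.4,90+367/6-.4),z))
E
```

```text
0.16 [0.61870254 0.29661464 0.16      ]
0.162 [0.61735945 0.29530046 0.162     ]
0.164 [0.61601636 0.29398627 0.164     ]
0.167 [0.61400173 0.292015   0.167     ]
```

>>> move_arm:
  plan:
    - [[0,0,0,0.0005,0.0004,0.0035,0.02],[0,0,0,0.0008,0.0005,0.004,0.02],[0,0,0,0.0008,0.0005,0.0045,0.02],[0,0,0,0.0008,0.0005,0.005,0.02],[0,0,0,0.0008,0.0005,0.005,0.02]]

```text
time: 38.25
eef_pos: [0.6175, 0.2952, 0.1334]
tcp_rot: [-0.335, 0.942, -0.001, 0.001]
contact_force: [-6.3, -1.7, 11.6]
opening: 0.338
```

```bash
python3 - <<'E'
from h import *
meas('ins9',4)
E
```

```text
t 38.4 pos [0.6175 0.2952 0.1334] yaw_y 129.11 tilt 0.22 F [-7.35 -2.6  12.24] T [-0.518  1.11  -0.051] op 0.337
ins9 F [-7.2  -2.09 12.13] T [-0.5016  1.0971 -0.0554] sd [0.011 0.023 0.04 ] Ttool [-0.3027  1.1679  0.0515]
```

A further 5 N of push moved it only 0.1 mm, about 11 mm below the first plunger contact, so it is home. I'll let go.

>>> move_arm:
  plan:
    - [[0,0,0,0,0,0.001,0.02],[0,0,0,0,0,0.0005,0.03],[0,0,0,0,0,0,0.0854],[0,0,0,0,0,0,0.0854],[0,0,0,0,0,0,0.0854]]

```text
time: 39.02
eef_pos: [0.6176, 0.2952, 0.1333]
tcp_rot: [-0.335, 0.942, -0.002, 0.001]
contact_force: [-0.8, -0.2, 0.2]
opening: 0.967
```

```bash
python3 - <<'E'
from h import *
tail()
im=read_camera('wrist');save('w9.png',im);tail()
E
```

```text
t 39.02 pos [0.6176 0.2952 0.1333] yaw_y 129.11 tilt 0.23 F [-0.75 -0.22  0.24] T [ 0.001 -0.072  0.014] op 0.967
t 39.08 pos [0.6176 0.2952 0.1333] yaw_y 129.11 tilt 0.22 F [-0.56 -0.26  0.68] T [-0.001 -0.014  0.03 ] op 0.998
```

View pics/w9.png

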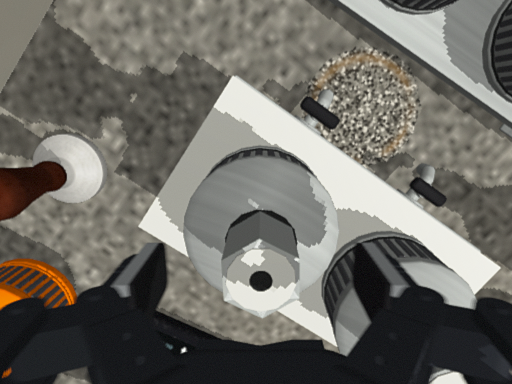

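Open and no load. I'll raise straight up, then back away.

>>> move_arm:
  plan:
    - [[0,0,0,0,0,-0.015,0.0854],[0,0,0,0,0,-0.04,0.0854],[0,0,0,0,0,-0.08,0.0854],[0,0,0,0,0,-0.12,0.0854],[0,0,0,0,0,-0.15,0.0854]]

```text
time: 39.7
eef_pos: [0.6176, 0.2957, 0.2873]
tcp_rot: [-0.335, 0.942, -0.002, 0.003]
contact_force: [0.8, 0.1, 1.0]
opening: 0.998
```

```bash
python3 - <<'E'
from h import *
tail()
s=get_state();im=read_camera('wrist');save('w10.png',im)
im=read_camera('side');save('s10.png',cv2.resize(im[100:250,130:330],None,fx=4,fy=4,interpolation=cv2.INTER_CUBIC))
go([.45,.27,.3],rot(129.1))
E
```

```text
t 39.7 pos [0.6176 0.2957 0.2873] yaw_y 129.11 tilt 0.42 F [0.79 0.11 1.  ] T [-0.036 -0.041  0.004] op 0.998
row [-0.45, 0.67, 0.01] [0.1476, 0.0863, -0.012] |d| 0.171 ang 0.8
```

View pics/w10.png

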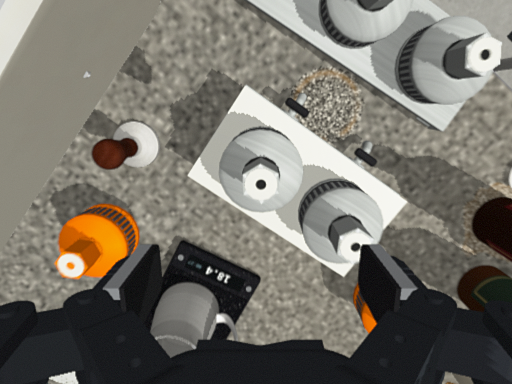

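View pics/s10.png

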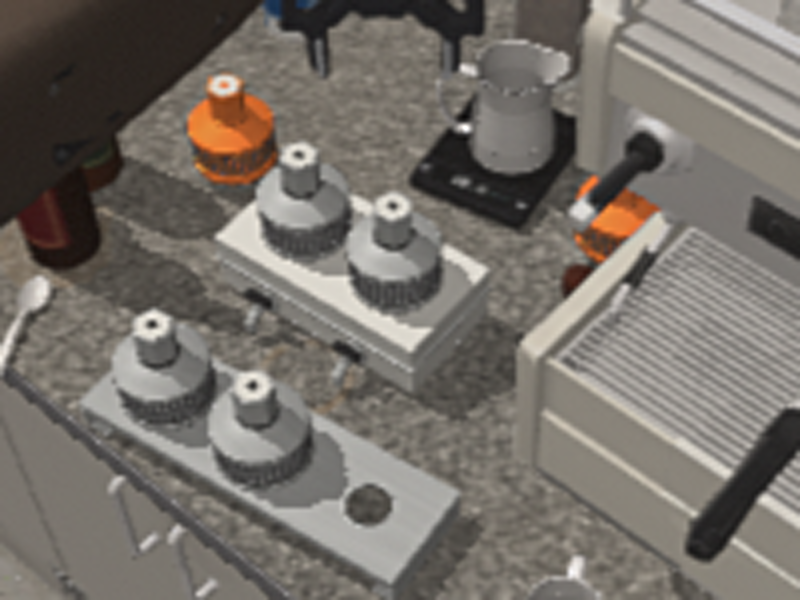

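```bash
python3 - <<'E'
from h import *
a=onz('side',(130+393/4-.4,100+206/4-.4),.162);b=onz('side',(130+299/4-.4,100+156/4-.4),.162);print(a,b,a-b)
s=get_state()
a=onz('wrist',(260.5,184),.162,s);b=onz('wrist',(355,246),.162,s);print(a,b,a-b)
E
```

```text
[0.61570893 0.29491667 0.162     ] [0.60644986 0.3938943  0.162     ] [ 9.25906533e-03 -9.89776239e-02 -1.11022302e-16]
[0.61986145 0.29461601 0.162     ] [0.61084109 0.39567008 0.162     ] [ 0.00902036 -0.10105407  0.        ]
```

```bash
python3 - <<'E'
from h import *
read_camera('top');tail();print(ticket.sign_off())
E
```

```text
t 39.85 pos [0.6181 0.2959 0.287 ] yaw_y 129.11 tilt 0.54 F [-0.63 -0.74  0.04] T [-0.003  0.012 -0.009] op 0.999
the job is handed in; nothing more can be done
None
```

I put the right-hand valve (the one nearest the jug) into the open port, pressed it home, let go and handed the job in at 39.9 s. The report gave no verdict.

**Finding the loose ball:** I lifted and rocked the middle and right-hand valves to ±36° and compared the wrist torque there with the torque at ±5°.
- **Right-hand valve:** the torque fell about 0.04 N·m short of a fixed-ball valve, twice. That matches a free ball rolling to the low wall.
- **Middle valve:** it showed no such shift (-0.005 N·m, within noise), so its ball is stuck. I put it back in the stand.
- **Left-hand valve:** I never lifted or tested it. I took it as stuck because only one valve has a free ball.

**Docking:**
- **Approach:** the first approach was about 3 mm off and touched the port's rim or the pin with about 4 N sideways. I backed out and corrected it.
- **Pressing home:** the plungers gave way at about 8 N of push and snapped in. The valve then stopped hard about 11 mm below first plunger contact, where another 5 N moved it only 0.1 mm. I pressed with about 12 N at most.

**Last checks:** the spacing to the valve already docked measured 99.4 mm (side camera) and 101.4 mm (wrist camera) against the 100 mm expected. In the side view it stands level with that valve. The other two hang upright in the stand, and the gripper was open about 150 mm above with no load. I saw no bystander disturbed, but did not measure their positions again.

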